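Unscrew the left-hand reel nut of the film rewinder

ROBOT

A 6-joint arm with a two-finger parallel gripper is mounted at the origin on the work surface. World frame = base frame: x ahead of the robot, y to its left, z up, the work surface at z = 0. Lengths are in mm, angles in rad, forces in N, time in s.
With the tool pointing down it reaches from about 275 to 1000 mm from the base axis. Payload 8.4 kg.
Tool frame: the origin (TCP) lies on the centre line of the jaws, within the pads' length; the fingertips stand 17 mm ahead of it and the grasp point (between the pads) lies 2 mm behind it (r.tcp_to_tips is the z of the fingertips in the tool frame, in mm); z points along the fingers, y is the direction in which the jaws open and shut (so a half turn about z gives the same grasp; the last joint's range is limited). The gripper opens to 85 mm and grips with 20 to 120 N. Pads are 22 mm wide; open, the fingers measure 114 mm over their backs; the gripper's body (76 mm by 85 mm) begins 54 mm behind the grasp point. The pads swing forward as they close: fully open they stand 13 mm farther back than shut.
Start: joints at [-1.113, 0.353, 1.633, -0, 1.155, -0.002], TCP at [277.355, -560.091, 248.281] pointing down, gripper open.
Joint ranges: [-2.63, 2.63], [-0.92, 2.1], [0.06, 2.66], [-1.3, 4.44], [0, 2.69], [-3.02, 3.02]. Speed limits (rad/s): [2.22, 2.22, 2.79, 3.14, 3.14, 3.14].

INTERFACE

Orientations are given as [roll, pitch, yaw] about the fixed x, y, z axes, in that order (R = Rz(yaw) Ry(pitch) Rx(roll)).
In Python, from rig import r, cams, job gives the robot as it stands.
- The arm moves only by the tool drive_tool, never from a script. Its argument "deltas" is a list of rows, each a list of 4 numbers: the shift along the tool's x, y, z in cm, then the turn about the tool's z in rad. In form: [[x, y, z, roll], ...]. A call has 1 to 12 rows; each row shifts and turns the commanded pose from where the row before left it, along the tool's axes as they then stand; what a row does not reach is not made up. A row lasts 1/12 s, in which the tool goes at most 41.7 mm and 7.16 degrees, less where a joint would pass 70% of its speed; a pose out of reach is approached as far as the arm can. A call with a gripper value outside its range is refused whole. "jaw" is the closure, from 0 (fully open) to 1 (shut), set as the call begins (left out, the last holds). The fingers move at their own pace and stop on an object; "force" is the grip in N (left out, the last holds). Time passes only in rows, so rows that do not move let the fingers close. It gives the time, the measured TCP pose, the force and the opening at its end, in the units of the state.
- r.sense(): the state, without advancing time (a new reading comes with each control period).
- cams.grab_frame(name): name is "side" or "top"; returns (picture, depth): 480x640x3 uint8, red, green, blue; 480x640 float32, mm along the optical axis (not along the pixel's ray), 0 where there is no reading.
- cams.camera_params(name): a dict with "fx", "fy", "cx", "cy" (pixels), "k1" (the pictures are not rectified: a ray, as slopes to the right and down, at radius r is drawn at 1 + k1 r^2 times it, then the intrinsics apply), "R" (3x3) and "t" (3): a world point X has camera coordinates R X + t. Camera axes: x right, y down, z forward; pixel columns grow to the right and rows downward; lengths in mm; the calibration is good to about 2 mm. A picture is of the moment at which its call begins. camera_params takes no time and is no camera call.
- job.sign_off(): hands the job in, once; it reports no verdict.
The state is a dict: "clock": time; "qpos": joint angles; "qvel": joint speeds; "joint_efforts": joint torques, N m; "eef_pos": TCP position; "tcp_rot": TCP orientation; "contact_force": force on the tool from outside, world axes, zero at the start; "wrist_torque": the same for the moment, N m; "opening": opening from 0.0 (shut) to 1.0 (fully open).
Only numpy, scipy, OpenCV 4.12 (cv2) and the standard library are available. Lean on these libraries where they do the work, as an engineer would, in place of code of your own. Each camera call takes 0.05 s, during which the arm holds its last target. There are 200 camera calls.

TASK

The film reel on the rewinder is held by a red T-handled clamp nut with a left-hand thread. Unscrew it the reverse way, clockwise seen from above, by feel: never force its plastic thread by pulling, pressing, side load, or turning the wrong way or on against the stop. Once it is free lift it straight off the spindle and set it down gently, standing upright, in the steel parts tray; leave the other things on the bench where they are.

Things in the scene. Friction and masses are not known exactly. Their poses are not given: they have to be found in the camera images.
- nut: Loose red plastic clamp nut, about 120 g, 70 mm tall. Origin: centre of its underside; z up along its axis. Round skirt 46 mm wide, 42 mm tall, hollow from below (bore 34 mm wide, 36 mm deep), with an upright T-handle bar on top. Two steel pins in the bore, along the nut's x, 10 mm above the underside, run in the spindle's thread. Same after half a turn.
- handle (a point): Centre of the nut's T-handle bar, on its axis, 56 mm above the nut's underside; axes as the nut's. The bar is 52 mm long (x), 14 mm thick (y) and 28 mm high (42 to 70 mm above the underside).
- spindle: Fixed upright threaded spindle, centre of a grey round deck (200 mm wide, 20 mm high). Origin: on its axis at table height, z up. Two-start LEFT-HAND thread, 32 mm outside diameter (1 mm radial play in the nut): clockwise from above the nut rises about 3.3 mm per rad; counter-clockwise it jams within about 1.5 rad. More than about 30 N on the thread strips it.
- spindle_top (a point): Centre of the spindle's top end, 84 mm above the table. The pins leave the thread after 1.9 to 2.8 rad of clockwise turning (differs each time); before that a lift is resisted stiffly, after it the nut lifts off freely. About 0.35 rad farther they meet a hard stop: test by small gentle lifts. Let go between grasps, it stays. Its underside must rise above this point before moving sideways.
- platter (a joint): Height (m) of the sprung platter carrying the 176 mm film reel, which cannot turn. It presses the nut up with 3 to 8 N; hard stops at -0.0012 and 0.007. At 0 the top of the reel's flange is 46 mm above the table and that of its 60 mm wide hub, on which the nut bears, 50 mm.
- tray: Fixed open steel parts tray, 140 x 140 mm outside, 22 mm high, walls 4 mm, floor about 4 mm thick. Origin: centre of its underside on the table.
- can: Bystander: small round film can, 102 mm diameter, 40 mm high; origin centre of its underside.
- bottle: Bystander: white bottle with red cap, 60 mm diameter, 130 mm high; origin centre of its underside.
- core: Bystander: yellow plastic film core (ring), 52 mm diameter, 16 mm high; origin centre of its underside.
- loupe: Bystander: black loupe, 40 mm diameter, 40 mm high; origin centre of its underside.
Not all that is in view belongs to the job. Of the things that look like the nut, the middle-sized one is meant.

How it is judged:
By the outcome, as a careful person would: the job done as asked, in the order asked, and still so for the second after the job is handed in, with the robot touching nothing.
It also fails if it takes over 67 s, if anything falls off the work surface, if the arm or the gripper's body presses on something with over 40 N, if the wrist force passes 120 N, or if a joint passes its speed limit or range.

## Working session

There is one attempt and no reset: what is moved stays moved. The work goes in short steps, Python scripts to look and compute and a tool call to move; the robot and the scene stay as the last step left them, time stands still between calls to the robot, and variables do not carry over. Pictures are saved under pics/ and viewed, about 8 in all and at most 12, crops included, and the job is handed in when it is done.

Besides the shell and the picture viewer there is one more tool, called after ">>>" in YAML: its name, and indented under it one key for each argument. drive_tool: Moves the arm, as the interface text tells. Its arguments: {"type":"object","properties":{"deltas":{"type":"array"},"jaw":{"type":"number"},"force":{"type":"number"}},"required":["deltas"]}

```bash
ls; mkdir -p pics
cat > h.py <<'E'
import numpy as np, cv2
from rig import r, cams, job
def cloud(name):
    im,d=cams.grab_frame(name); p=cams.camera_params(name)
    v,u=np.mgrid[0:480,0:640]
    xd=(u-p['cx'])/p['fx']; yd=(v-p['cy'])/p['fy']
    x,y=xd.copy(),yd.copy()
    for _ in range(8):
        k=1+p['k1']*(x*x+y*y); x,y=xd/k,yd/k
    C=np.stack([x*d,y*d,d],-1).astype(float)
    W=(C-np.array(p['t']))@np.array(p['R'])
    W[d==0]=np.nan
    return im,d,W
def save(im,n): cv2.imwrite('pics/'+n,im[:,:,::-1])
E
python3 - <<'E'
from h import *
for n in('top','side'):
    im,d,W=cloud(n); save(im,n+'1.png'); np.savez('/tmp/'+n,im=im,W=W)
    hsv=cv2.cvtColor(im,cv2.COLOR_RGB2HSV)
    m=(((hsv[...,0]<8)|(hsv[...,0]>172))&(hsv[...,1]>130)&(hsv[...,2]>60)).astype('uint8')
    N,L,S,c=cv2.connectedComponentsWithStats(m)
    for i in range(1,N):
        if S[i,4]>40:
            P=W[L==i]; P=P[~np.isnan(P[:,0])]
            if len(P): print(n,c[i].round(),S[i],np.percentile(P,[2,50,98],axis=0).round(0).tolist())
print(r.sense())
E
```

```text
pics
top [446. 160.] [432 152  30  18 179] [[741.0, -403.0, 58.0], [761.0, -372.0, 95.0], [785.0, -341.0, 99.0]]
top [389. 160.] [384 154  12  12 113] [[738.0, -247.0, 126.0], [750.0, -235.0, 130.0], [763.0, -223.0, 135.0]]
top [440. 173.] [430 165  23  14 167] [[730.0, -391.0, 52.0], [742.0, -365.0, 57.0], [759.0, -344.0, 61.0]]
top [364. 242.] [354 233  24  20 278] [[557.0, -197.0, 88.0], [572.0, -176.0, 96.0], [596.0, -153.0, 125.0]]
top [335. 325.] [329 319  14  13 125] [[389.0, -126.0, 0.0], [402.0, -111.0, 30.0], [415.0, -99.0, 50.0]]
side [317. 168.] [304 147  25  42 755] [[730.0, -399.0, 6.0], [749.0, -356.0, 57.0], [774.0, -339.0, 96.0]]
side [289. 166.] [284 161  11  11 101] [[737.0, -441.0, -1.0], [748.0, -230.0, 128.0], [893.0, -221.0, 133.0]]
side [342. 214.] [332 192  21  38 486] [[555.0, -196.0, 56.0], [570.0, -161.0, 91.0], [596.0, -150.0, 123.0]]
side [404. 276.] [396 265  17  24 279] [[388.0, -122.0, 5.0], [398.0, -105.0, 29.0], [413.0, -98.0, 48.0]]
{'clock': 0.1, 'qpos': array([-1.11338608e+00,  3.53642474e-01,  1.63406198e+00, -9.34108125e-06,
        1.15519766e+00, -2.42589060e-03]), 'qvel': array([-8.56347372e-04, -5.42898665e-04,  2.24895987e-04, -8.97204477e-05,
       -5.93659673e-04,  1.80001948e-03]), 'joint_efforts': array([-1.22544745e-03, -6.06358480e+01, -3.42820251e+01, -6.13852512e-05,
        4.03786704e-03, -3.70912005e-05]), 'eef_pos': array([ 277.17784463, -559.71906436,  247.59607682]), 'tcp_rot': array([-3.14028318e+00,  5.36434390e-06,  4.59839914e-01]), 'contact_force': array([-0.02500294, -0.24378369,  0.28053089]), 'wrist_torque': array([-0.00012446, -0.00708454,  0.00653784]), 'opening': 1.0014387453734281}
```

Run:
```python
from h import *
a=np.load('/tmp/top.npz');b=np.load('/tmp/side.npz')
x=cv2.resize(a['im'][100:400,220:540],None,fx=2.4,fy=2) if 0 else cv2.resize(a['im'][90:390,180:580],None,fx=2,fy=2,interpolation=cv2.INTER_CUBIC)
save(x,'t2.png'); save(b['im'],'s2.png')
for n,D in(('top',a),('side',b)):
    im,W=D['im'],D['W']
    hsv=cv2.cvtColor(im,cv2.COLOR_RGB2HSV)
    red=(((hsv[...,0]<10)|(hsv[...,0]>170))&(hsv[...,1]>110))
    m=red&(abs(W[...,0]-573)<50)&(abs(W[...,1]+176)<50)&(W[...,2]>108)
    P=W[m]; c=P[:,:2].mean(0); print(n,len(P),P.mean(0),P[:,2].max())
    (cx,cy),(w,h),an=cv2.minAreaRect(P[:,:2].astype('float32')); print(cx,cy,w,h,an)
    u,s,vt=np.linalg.svd(P[:,:2]-c); print('bar dir',np.arctan2(vt[0,1],vt[0,0]),s)
    # table, reel flange, deck
    R=np.hypot(W[...,0]-cx,W[...,1]-cy)
    z=W[...,2]
    f=(R<100)&(z>38)&(z<54); Q=W[f]; print('reel',len(Q),np.median(Q[:,2]),cv2.minEnclosingCircle(Q[(Q[:,2]<50)][:,:2].astype('float32')))
    print('table z',np.median(z[abs(z)<12]))
```

```text
top 129 [ 576.4384491  -175.26545726  120.32991416] 126.09250908102268
577.6353149414062 -175.7368927001953 14.255614280700684 49.954410552978516 19.312156677246094
bar dir -1.2473900615529654 [179.26088944  53.21043154]
reel 4167 47.789526774989305 ((577.9463500976562, -175.99549865722656), 87.6740493774414)
table z 0.237831752245367
side 114 [ 573.45759341 -167.33305985  118.27685805] 124.69897576386833
577.1615600585938 -175.10235595703125 14.656540870666504 57.817848205566406 17.607210159301758
bar dir 1.8940641099128317 [174.64470989  48.64447197]
reel 2411 47.68752325802959 ((577.267333984375, -177.4836883544922), 89.57658386230469)
table z 0.6005742786323562
```

View pics/t2.png

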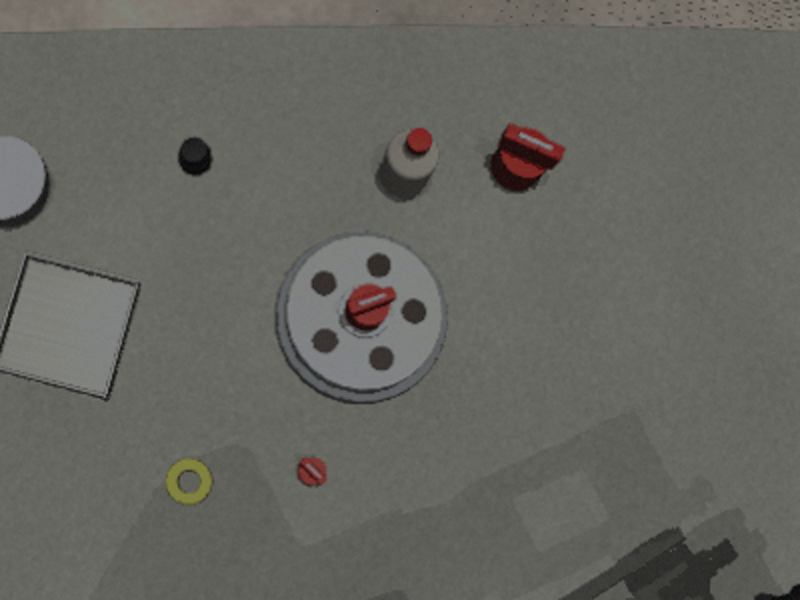

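View pics/s2.png

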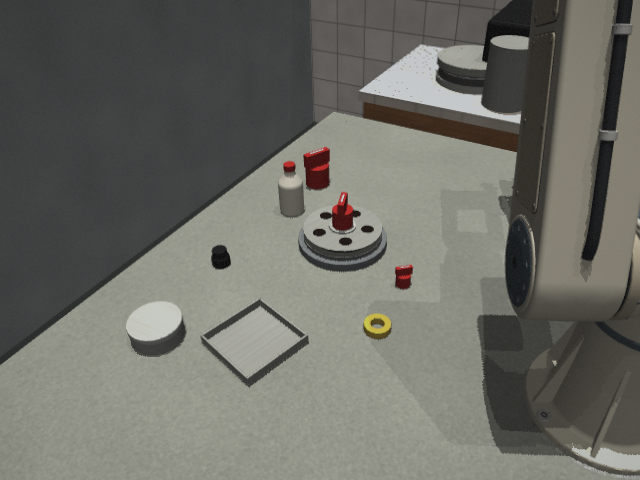

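The top view shows the nut on the reel at crop (370,305), the tray at (68,327), the large decoy at (530,155) and the small decoy at (312,471). The side view agrees: the nut is at (342,214) and the tray at (255,340). Next I measure the tray and refine the bar.

Run:
```python
from h import *
for n in('top','side'):
    D=np.load(f'/tmp/{n}.npz'); im,W=D['im'],D['W']; z=W[...,2]
    px=(214,253) if n=='top' else (255,340)
    c0=np.nanmedian(W[px[1]-6:px[1]+6,px[0]-6:px[0]+6].reshape(-1,3),axis=0); print(n,'floor',c0)
    m=(np.hypot(W[...,0]-c0[0],W[...,1]-c0[1])<112)&(z>14)&(z<28)
    P=W[m]; print(len(P),cv2.minAreaRect(P[:,:2].astype('float32')),np.median(P[:,2]))
    hsv=cv2.cvtColor(im,cv2.COLOR_RGB2HSV)
    red=(((hsv[...,0]<12)|(hsv[...,0]>168))&(hsv[...,1]>90))
    m=(abs(W[...,0]-577)<45)&(abs(W[...,1]+176)<45)&(z>100)
    P=W[m]; print('z hist',np.histogram(P[:,2],np.arange(100,130,2)))
    T=P[P[:,2]>np.percentile(P[:,2],98)-5]; print(len(T),np.median(T[:,2]),cv2.minAreaRect(T[:,:2].astype('float32')))
    fl=(np.hypot(W[...,0]-577.5,W[...,1]+176)<86)&(np.hypot(W[...,0]-577.5,W[...,1]+176)>70)&(z>40)
    print('flange',np.median(z[fl]))
    fl=(np.hypot(W[...,0]-577.5,W[...,1]+176)<29)&(np.hypot(W[...,0]-577.5,W[...,1]+176)>25)&(z>40)&(z<60)
    print('hub',np.median(z[fl]))
    R=np.hypot(W[...,0]-577.5,W[...,1]+176)
    tb=(R<160)&(R>110)&(z<8); print('table',np.median(z[tb]))
```

```text
top floor [575.48998746 164.92780631   4.55846827]
526 ((575.7540283203125, 165.68478393554688), (141.97608947753906, 141.76023864746094), 74.29637145996094) 21.61021105587787
z hist (array([ 2,  3,  4,  3,  2,  5,  5,  3,  9, 33, 53, 49, 13,  1]), array([100, 102, 104, 106, 108, 110, 112, 114, 116, 118, 120, 122, 124,
       126, 128]))
110 122.26163110557367 ((577.571533203125, -176.066650390625), (13.92074966430664, 50.413124084472656), 19.303115844726562)
flange 47.60546933339001
hub 51.00212172450543
table 0.16221242742948294
side floor [577.80918844 162.06326786   5.52515126]
1100 ((576.058349609375, 165.08497619628906), (141.71484375, 144.09877014160156), 74.24207305908203) 20.613736589710133
z hist (array([ 7,  6, 11,  3,  7, 13, 10,  7,  6, 18, 57, 18,  2,  0]), array([100, 102, 104, 106, 108, 110, 112, 114, 116, 118, 120, 122, 124,
       126, 128]))
93 121.19402088223842 ((577.1807861328125, -175.79615783691406), (13.949946403503418, 56.49430847167969), 17.6878604888916)
flange 47.59588910796211
hub 50.90877138742549
table 0.00605689783749561
```

>>> drive_tool:
  deltas:
    - [0, 0, -2, 0]
    - [0, 0, 0, 0]
  jaw: 0
  force: 30

```text
clock: 0.27
eef_pos: [277.8, -561.0, 270.5]
tcp_rot: [3.139, 0.0, 0.46]
contact_force: [-0.1, -0.8, 1.2]
opening: 0.997
```

>>> drive_tool:
  deltas:
    - [3.0, -1.5, 0, 0]
    - [3.0, -1.5, 0, 0]
    - [3.0, -1.5, 0, 0]
    - [3.0, -1.5, 0, 0]
    - [3.0, -1.5, 0, 0]
    - [3.0, -1.5, 0, 0]
    - [3.0, -1.5, 0, 0]
    - [3.0, -1.5, 0, 0]
    - [3.0, -1.5, 0, 0]
    - [3.0, -1.5, 0, 0]
    - [3.0, -1.5, 0, 0]
    - [3.0, -1.5, 0, 0]

```text
clock: 1.27
eef_pos: [520.8, -237.5, 267.9]
tcp_rot: [-3.142, 0.0, 0.46]
contact_force: [1.1, -1.0, 0.6]
opening: 1.0
```

>>> drive_tool:
  deltas:
    - [0, 0, 0, -0.12]
    - [0, 0, 0, -0.12]
    - [0, 0, 0, -0.12]
    - [0, 0, 0, -0.12]
    - [0, 0, 0, -0.12]
    - [0, 0, 0, -0.12]
    - [0, 0, 0, -0.12]
    - [0, 0, 0, -0.12]
    - [0, 0, 0, -0.12]
    - [0, 0, 0, -0.12]
    - [0, 0, 0, -0.12]
    - [0, 0, 0, -0.12]

```text
clock: 2.27
eef_pos: [520.0, -238.9, 267.7]
tcp_rot: [-3.141, -0.0, 1.906]
contact_force: [-0.7, 0.7, -0.3]
opening: 0.999
```

```bash
cat >> h.py <<'E'
def to(x,y,z=None,yaw=None):
    s=r.sense(); p=s['eef_pos']; w=s['tcp_rot'][2]; d=np.array([x,y])-p[:2]
    c,n=np.cos(w),np.sin(w)
    print('clk',s['clock'],'pos',p.round(1),'rot',s['tcp_rot'].round(3),'q6',s['qpos'][5].round(2),'F',s['contact_force'].round(1),'T',s['wrist_torque'].round(3),'op',round(s['opening'],3))
    print('cm x %.2f y %.2f z %s roll %s'%((d@[c,n])/10,(d@[n,-c])/10,None if z is None else round((p[2]-z)/10,2),None if yaw is None else round(w-yaw,3)))
E
python3 -c "
from h import *
to(577.4,-175.9,115,1.905)"
```

```text
clk 2.2667 pos [ 520.  -238.9  267.7] rot [-3.141 -0.     1.906] q6 -0.77 F [-0.7  0.7 -0.3] T [-0.054  0.015  0.037] op 0.999
cm x 4.07 y 7.50 z 15.27 roll 0.001
```

>>> drive_tool:
  deltas:
    - [1.35, 2.5, 0, 0]
    - [1.36, 2.5, 0, 0]
    - [1.36, 2.5, 1, 0]
    - [0, 0, 2.5, 0]
    - [0, 0, 3, 0]
    - [0, 0, 3, 0]
    - [0, 0, 2, 0]
    - [0, 0, 1, 0]
    - [0, 0, 0.5, 0]
    - [0, 0, 0, 0]
    - [0, 0, 0, 0]

```text
clock: 3.18
eef_pos: [578.6, -176.6, 139.2]
tcp_rot: [3.141, 0.001, 1.9]
contact_force: [-0.0, 1.1, 0.3]
opening: 0.995
```

```bash
python3 -c "
from h import *
to(577.4,-175.9,115,1.905)
im,_,_=cloud('side'); a=im[150:270,270:430]; im,_,_=cloud('top'); b=im[180:300,290:450]
save(cv2.resize(np.hstack([a,b]),None,fx=2.5,fy=2.5,interpolation=cv2.INTER_CUBIC),'g1.png')"
```

```text
clk 3.1833 pos [ 578.6 -176.6  139.2] rot [3.141e+00 1.000e-03 1.900e+00] q6 -0.63 F [-0.   1.1  0.3] T [ 0.013  0.058 -0.007] op 0.995
cm x 0.10 y -0.09 z 2.42 roll -0.005
```

View pics/g1.png

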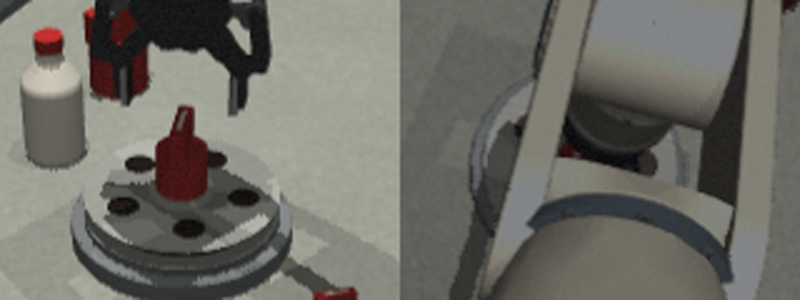

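The fingers straddle the bar, which is at about (183,125) in the crop, and they are clear of everything else. I'll go down and close gently.

>>> drive_tool:
  deltas:
    - [0.05, -0.05, 1.0, 0]
    - [0.05, -0.04, 1.0, 0]
    - [0, 0, 0.3, 0]
    - [0, 0, 0, 0]
    - [0, 0, 0, 0]

```text
clock: 3.7
eef_pos: [576.4, -175.5, 114.8]
tcp_rot: [-3.141, -0.001, 1.9]
contact_force: [-0.8, 0.3, 1.0]
opening: 1.0
```

```bash
python3 -c "
from h import *
to(577.4,-175.9,116,1.905)"
```

```text
clk 3.7 pos [ 576.4 -175.5  114.8] rot [-3.141e+00 -1.000e-03  1.900e+00] q6 -0.63 F [-0.8  0.3  1. ] T [ 0.021 -0.037  0.031] op 1.0
cm x -0.07 y 0.08 z -0.12 roll -0.005
```

>>> drive_tool:
  deltas:
    - [0, 0, 0, 0]
    - [0, 0, 0, 0]
    - [0, 0, 0, 0]
    - [0, 0, 0, 0]
    - [0, 0, 0, 0]
    - [0, 0, 0, 0]
    - [0, 0, 0, 0]
    - [0, 0, 0, 0]
    - [0, 0, 0, 0]
    - [0, 0, 0, 0]
  jaw: 0.75
  force: 20

```text
clock: 4.53
eef_pos: [576.7, -175.6, 115.3]
tcp_rot: [3.142, -0.0, 1.9]
contact_force: [-0.7, -0.6, 0.4]
opening: 0.251
```

>>> drive_tool:
  deltas:
    - [0, 0, 0, 0]
    - [0, 0, 0, 0]
    - [0, 0, 0, 0]
    - [0, 0, 0, 0]
    - [0, 0, 0, 0]
    - [0, 0, 0, 0]
  jaw: 1

```text
clock: 5.03
eef_pos: [576.9, -175.6, 115.4]
tcp_rot: [3.141, 0.0, 1.9]
contact_force: [0.7, 0.8, 0.4]
opening: 0.153
```

```bash
python3 -c "
from h import *
to(577.4,-175.9,116,1.905)"
```

```text
clk 5.0333 pos [ 576.9 -175.6  115.4] rot [3.141 0.    1.9  ] q6 -0.63 F [0.7 0.8 0.4] T [ 0.042 -0.164 -0.007] op 0.153
cm x -0.04 y 0.04 z -0.06 roll -0.005
```

>>> drive_tool:
  deltas:
    - [0, 0, -0.0132, 0.04]
    - [0, 0, -0.0132, 0.04]
    - [0, 0, -0.0132, 0.04]
    - [0, 0, -0.0132, 0.04]
    - [0, 0, -0.0132, 0.04]
    - [0, 0, -0.0132, 0.04]
    - [0, 0, 0, 0]

```text
clock: 5.62
eef_pos: [576.3, -175.6, 115.9]
tcp_rot: [-3.141, -0.0, 1.658]
contact_force: [-0.9, -0.1, 0.3]
opening: 0.156
```

```bash
python3 -c "
from h import *
to(577,-175.8)"
```

```text
clk 5.6167 pos [ 576.3 -175.6  115.9] rot [-3.141 -0.     1.658] q6 -0.39 F [-0.9 -0.1  0.3] T [ 0.005  0.159 -0.068] op 0.156
cm x -0.03 y 0.07 z None roll None
```

>>> drive_tool:
  deltas:
    - [0, 0, -0.0165, 0.05]
    - [0, 0, -0.0165, 0.05]
    - [0, 0, -0.0165, 0.05]
    - [0, 0, -0.0165, 0.05]
    - [0, 0, -0.0165, 0.05]
    - [0, 0, -0.0165, 0.05]
    - [0, 0, -0.0165, 0.05]
    - [0, 0, -0.0165, 0.05]
    - [0, 0, -0.0165, 0.05]
    - [0, 0, -0.0165, 0.05]
    - [0, 0, -0.0165, 0.05]
    - [0, 0, 0, 0]

```text
clock: 6.62
eef_pos: [576.9, -175.5, 117.8]
tcp_rot: [3.141, -0.0, 1.109]
contact_force: [1.6, 0.3, -0.9]
opening: 0.157
```

```bash
python3 -c "
from h import *
to(577,-175.8)
im,_,_=cloud('side'); a=im[150:270,270:430]
save(cv2.resize(a,None,fx=4,fy=4,interpolation=cv2.INTER_CUBIC),'g2.png')"
```

```text
clk 6.6167 pos [ 576.9 -175.5  117.8] rot [ 3.141 -0.     1.109] q6 0.16 F [ 1.6  0.3 -0.9] T [ 0.161 -0.19  -0.093] op 0.157
cm x -0.02 y 0.02 z None roll None
```

View pics/g2.png

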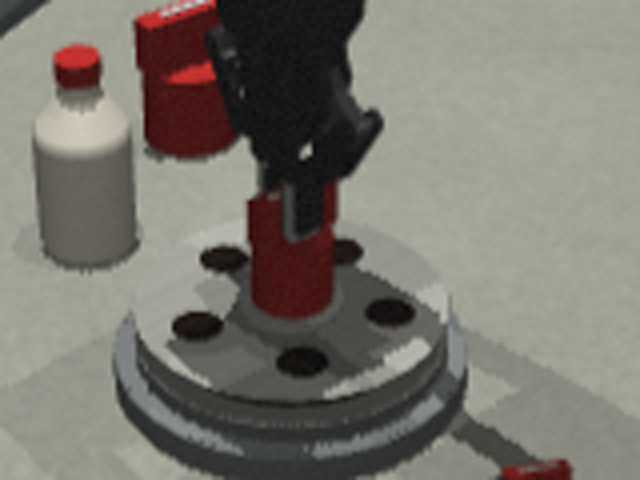

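The bar, at (250–335, 215) in the crop, has turned with the jaws, and the force stays around 1–2 N. I'll keep turning.

>>> drive_tool:
  deltas:
    - [0, 0, -0.0165, 0.05]
    - [0, 0, -0.0165, 0.05]
    - [0, 0, -0.0165, 0.05]
    - [0, 0, -0.0165, 0.05]
    - [0, 0, -0.0165, 0.05]
    - [0, 0, -0.0165, 0.05]
    - [0, 0, -0.0165, 0.05]
    - [0, 0, -0.0165, 0.05]
    - [0, 0, -0.0165, 0.05]
    - [0, 0, -0.0165, 0.05]
    - [0, 0, -0.0165, 0.05]
    - [0, 0, 0, 0]

```text
clock: 7.67
eef_pos: [577.4, -175.6, 119.7]
tcp_rot: [3.141, -0.001, 0.56]
contact_force: [4.4, 0.3, -3.6]
opening: 0.153
```

```bash
python3 -c "
from h import *
to(577,-175.8)"
```

```text
clk 7.6667 pos [ 577.4 -175.6  119.7] rot [ 3.141e+00 -1.000e-03  5.600e-01] q6 0.71 F [ 4.4  0.3 -3.6] T [ 0.196 -0.648 -0.058] op 0.153
cm x -0.04 y 0.00 z None roll None
```

>>> drive_tool:
  deltas:
    - [0.04, 0.025, 0.01, 0]
    - [0, 0, 0, 0]
    - [0, 0, -0.015, 0.05]
    - [0, 0, -0.016, 0.05]
    - [0, 0, -0.016, 0.05]
    - [0, 0, -0.016, 0.05]
    - [0, 0, 0, 0]

```text
clock: 8.25
eef_pos: [577.5, -175.7, 120.3]
tcp_rot: [3.141, -0.001, 0.359]
contact_force: [4.0, 0.1, -2.3]
opening: 0.158
```

```bash
python3 -c "
from h import *
to(577,-175.8)"
```

```text
clk 8.25 pos [ 577.5 -175.7  120.3] rot [ 3.141e+00 -1.000e-03  3.590e-01] q6 0.91 F [ 4.   0.1 -2.3] T [ 0.13  -0.622 -0.093] op 0.158
cm x -0.05 y -0.01 z None roll None
```

>>> drive_tool:
  deltas:
    - [0.04, 0.015, 0, 0]
    - [0.04, 0.015, 0, 0]
    - [0, 0, 0, 0]
    - [0, 0, -0.016, 0.05]
    - [0, 0, -0.016, 0.05]
    - [0, 0, -0.016, 0.05]
    - [0, 0, -0.016, 0.05]
    - [0, 0, -0.016, 0.05]
    - [0, 0, -0.016, 0.05]
    - [0, 0, 0, 0]

```text
clock: 9.08
eef_pos: [578.0, -175.7, 121.1]
tcp_rot: [3.141, 0.0, 0.059]
contact_force: [2.6, -0.7, -3.0]
opening: 0.155
```

```bash
python3 -c "
from h import *
to(577,-175.8)"
```

```text
clk 9.0833 pos [ 578.  -175.7  121.1] rot [3.141 0.    0.059] q6 1.21 F [ 2.6 -0.7 -3. ] T [-0.163 -0.382 -0.007] op 0.155
cm x -0.10 y 0.00 z None roll None
```

>>> drive_tool:
  deltas:
    - [0, 0, 0, 0.05]
    - [0.02, 0, -0.05, 0]
    - [0, 0, 0, 0]
    - [0, 0, 0, 0]

```text
clock: 9.42
eef_pos: [578.0, -175.7, 121.4]
tcp_rot: [3.142, 0.001, 0.012]
contact_force: [2.3, -1.3, -6.1]
opening: 0.155
```

>>> drive_tool:
  deltas:
    - [0, 0, 0.03, 0]
    - [0, 0, 0, 0]

```text
clock: 9.58
eef_pos: [578.1, -175.7, 121.3]
tcp_rot: [3.142, 0.0, 0.011]
contact_force: [0.9, -1.4, -3.4]
opening: 0.161
```

>>> drive_tool:
  deltas:
    - [0, 0, -0.013, 0.04]
    - [0, 0, -0.013, 0.04]
    - [0, 0, -0.05, 0]
    - [0, 0, 0, 0]
    - [0, 0, 0, 0]

```text
clock: 10.0
eef_pos: [578.1, -175.7, 121.9]
tcp_rot: [3.141, 0.0, -0.069]
contact_force: [2.5, -3.0, -9.4]
opening: 0.158
```

>>> drive_tool:
  deltas:
    - [0, 0, 0.05, 0]
    - [0, 0, -0.013, 0.04]
    - [0, 0, -0.013, 0.04]
    - [0, 0, -0.05, 0]
    - [0, 0, 0, 0]
    - [0, 0, 0, 0]

```text
clock: 10.5
eef_pos: [578.3, -175.7, 122.2]
tcp_rot: [3.142, -0.0, -0.149]
contact_force: [3.6, -3.7, -10.9]
opening: 0.159
```

>>> drive_tool:
  deltas:
    - [0.045, 0.035, 0.08, 0]
    - [0, 0, -0.012, 0.04]
    - [0, 0, -0.012, 0.04]
    - [0, 0, -0.05, 0]
    - [0, 0, 0, 0]
    - [0, 0, 0, 0]

```text
clock: 11.0
eef_pos: [578.4, -175.9, 122.3]
tcp_rot: [-3.141, 0.001, -0.229]
contact_force: [2.5, -1.6, -8.1]
opening: 0.158
```

>>> drive_tool:
  deltas:
    - [0, 0, 0.05, 0]
    - [0, 0, -0.012, 0.04]
    - [0, 0, -0.012, 0.04]
    - [0, 0, -0.05, 0]
    - [0, 0, 0, 0]
    - [0, 0, 0, 0]

```text
clock: 11.5
eef_pos: [578.5, -176.0, 122.6]
tcp_rot: [-3.142, 0.0, -0.309]
contact_force: [0.9, -0.4, -5.8]
opening: 0.159
```

```bash
python3 -c "
from h import *
to(577,-175.8)"
```

```text
clk 11.5 pos [ 578.5 -176.   122.6] rot [-3.142  0.    -0.309] q6 1.58 F [ 0.9 -0.4 -5.8] T [-0.116 -0.137 -0.003] op 0.159
cm x -0.15 y 0.03 z None roll None
```

>>> drive_tool:
  deltas:
    - [0, 0, -0.05, 0]
    - [0, 0, 0, 0]
    - [0, 0, 0, 0]

```text
clock: 11.75
eef_pos: [578.5, -175.9, 122.7]
tcp_rot: [-3.142, 0.001, -0.31]
contact_force: [1.6, -0.8, -11.4]
opening: 0.158
```

>>> drive_tool:
  deltas:
    - [0, 0, 0.08, 0]
    - [0, 0, -0.012, 0.04]
    - [0, 0, -0.012, 0.04]
    - [0, 0, -0.06, 0]
    - [0, 0, 0, 0]
    - [0, 0, 0, 0]

```text
clock: 12.25
eef_pos: [578.6, -176.0, 123.0]
tcp_rot: [3.142, 0.0, -0.389]
contact_force: [1.3, -0.0, -7.7]
opening: 0.155
```

```bash
python3 -c "
from h import *
to(577,-175.8)"
```

```text
clk 12.25 pos [ 578.6 -176.   123. ] rot [ 3.142  0.    -0.389] q6 1.66 F [ 1.3 -0.  -7.7] T [-0.103 -0.2   -0.088] op 0.155
cm x -0.15 y 0.04 z None roll None
```

Still engaged at about 2.3 rad. I'll continue in small steps.

>>> drive_tool:
  deltas:
    - [0, 0, 0.06, 0]
    - [0, 0, -0.012, 0.04]
    - [0, 0, -0.012, 0.04]
    - [0, 0, -0.06, 0]
    - [0, 0, 0, 0]
    - [0, 0, 0, 0]

```text
clock: 12.75
eef_pos: [578.7, -176.1, 123.3]
tcp_rot: [3.142, -0.0, -0.469]
contact_force: [0.9, -1.1, -7.7]
opening: 0.158
```

>>> drive_tool:
  deltas:
    - [0, 0, 0.06, 0]
    - [0, 0, -0.012, 0.04]
    - [0, 0, -0.012, 0.04]
    - [0, 0, -0.06, 0]
    - [0, 0, 0, 0]
    - [0, 0, 0, 0]

```text
clock: 13.25
eef_pos: [578.7, -176.2, 123.7]
tcp_rot: [3.141, -0.0, -0.549]
contact_force: [0.1, -1.6, -5.5]
opening: 0.158
```

```bash
python3 -c "
from h import *
to(577,-175.8)"
```

```text
clk 13.25 pos [ 578.7 -176.2  123.7] rot [ 3.141 -0.    -0.549] q6 1.82 F [ 0.1 -1.6 -5.5] T [-0.387 -0.07   0.004] op 0.158
cm x -0.16 y 0.06 z None roll None
```

>>> drive_tool:
  deltas:
    - [0, 0, -0.05, 0]
    - [0, 0, 0, 0]
    - [0, 0, 0, 0]

```text
clock: 13.5
eef_pos: [578.6, -176.1, 124.0]
tcp_rot: [3.141, 0.0, -0.55]
contact_force: [1.5, -3.0, -7.4]
opening: 0.159
```

>>> drive_tool:
  deltas:
    - [0, 0, 0.09, 0]
    - [0, 0, -0.012, 0.04]
    - [0, 0, -0.012, 0.04]
    - [0, 0, -0.06, 0]
    - [0, 0, 0, 0]
    - [0, 0, 0, 0]

```text
clock: 14.0
eef_pos: [578.7, -176.1, 124.4]
tcp_rot: [3.142, -0.0, -0.629]
contact_force: [-1.3, -2.1, -1.0]
opening: 0.155
```

```bash
python3 -c "
from h import *
to(577,-175.8)"
```

```text
clk 14.0 pos [ 578.7 -176.1  124.4] rot [ 3.142 -0.    -0.629] q6 1.9 F [-1.3 -2.1 -1. ] T [-0.53   0.173 -0.093] op 0.155
cm x -0.16 y 0.07 z None roll None
```

>>> drive_tool:
  deltas:
    - [0, 0, -0.05, 0]
    - [0, 0, -0.03, 0]
    - [0, 0, 0, 0]
    - [0, 0, 0, 0]

```text
clock: 14.33
eef_pos: [578.6, -176.1, 124.8]
tcp_rot: [3.141, 0.0, -0.63]
contact_force: [0.4, -3.4, -4.8]
opening: 0.157
```

```bash
python3 -c "
from h import *
to(577,-175.8)"
```

```text
clk 14.3333 pos [ 578.6 -176.1  124.8] rot [ 3.141  0.    -0.63 ] q6 1.9 F [ 0.4 -3.4 -4.8] T [-0.714  0.037 -0.002] op 0.157
cm x -0.15 y 0.06 z None roll None
```

>>> drive_tool:
  deltas:
    - [0.025, 0.03, 0.06, 0]
    - [0, 0, -0.01, 0.03]
    - [0, 0, -0.01, 0.03]
    - [0, 0, -0.06, 0]
    - [0, 0, 0, 0]
    - [0, 0, 0, 0]

```text
clock: 14.83
eef_pos: [578.8, -176.3, 125.3]
tcp_rot: [-3.141, -0.0, -0.689]
contact_force: [-0.3, -1.1, -0.3]
opening: 0.153
```

>>> drive_tool:
  deltas:
    - [0, 0, -0.05, 0]
    - [0, 0, 0, 0]
    - [0, 0, 0, 0]

```text
clock: 15.08
eef_pos: [578.7, -176.3, 125.6]
tcp_rot: [-3.141, 0.0, -0.69]
contact_force: [-0.5, -0.2, -1.1]
opening: 0.157
```

```bash
python3 -c "
from h import *
to(577,-175.8)"
```

```text
clk 15.0833 pos [ 578.7 -176.3  125.6] rot [-3.141  0.    -0.69 ] q6 1.96 F [-0.5 -0.2 -1.1] T [-0.248  0.092 -0.014] op 0.157
cm x -0.17 y 0.07 z None roll None
```

Now it lifts without resistance, carrying only the nut's weight. I'll lift further, carefully.

>>> drive_tool:
  deltas:
    - [0, 0, -0.05, 0]
    - [0, 0, -0.05, 0]
    - [0, 0, 0, 0]
    - [0, 0, 0, 0]

```text
clock: 15.42
eef_pos: [578.6, -176.4, 126.6]
tcp_rot: [3.142, 0.0, -0.69]
contact_force: [-1.6, -0.8, -0.2]
opening: 0.153
```

```bash
python3 -c "
from h import *
to(577,-175.8)"
```

```text
clk 15.4167 pos [ 578.6 -176.4  126.6] rot [ 3.142  0.    -0.69 ] q6 1.96 F [-1.6 -0.8 -0.2] T [-0.282  0.261 -0.016] op 0.153
cm x -0.16 y 0.06 z None roll None
```

>>> drive_tool:
  deltas:
    - [0, 0, -0.1, 0]
    - [0, 0, -0.2, 0]
    - [0, 0, -0.2, 0]
    - [0, 0, -0.2, 0]
    - [0, 0, -0.2, 0]
    - [0, 0, 0, 0]
  force: 30

```text
clock: 15.92
eef_pos: [579.1, -176.4, 136.2]
tcp_rot: [-3.141, -0.001, -0.69]
contact_force: [0.7, 0.8, -1.5]
opening: 0.154
```

>>> drive_tool:
  deltas:
    - [0, 0, -0.2, 0]
    - [0, 0, -0.3, 0]
    - [0, 0, -0.3, 0]
    - [0, 0, -0.3, 0]
    - [0, 0, -0.3, 0]
    - [0, 0, -0.3, 0]
    - [0, 0, -0.3, 0]
    - [0, 0, -0.5, 0]
    - [0, 0, -0.5, 0]
    - [0, 0, -0.5, 0]
    - [0, 0, -0.5, 0]
    - [0, 0, -0.5, 0]

```text
clock: 16.92
eef_pos: [578.8, -176.4, 181.2]
tcp_rot: [-3.141, -0.0, -0.69]
contact_force: [0.8, 0.1, -2.3]
opening: 0.156
```

```bash
python3 -c "
from h import *
to(576,165.4,None,-0.274)
im,_,_=cloud('side'); a=im[90:270,230:450]
save(cv2.resize(a,None,fx=3,fy=3,interpolation=cv2.INTER_CUBIC),'g3.png')"
```

```text
clk 16.9167 pos [ 578.8 -176.4  181.2] rot [-3.141 -0.    -0.69 ] q6 1.96 F [ 0.8  0.1 -2.3] T [-0.009  0.024  0.001] op 0.156
cm x -21.98 y -26.18 z None roll -0.416
```

View pics/g3.png

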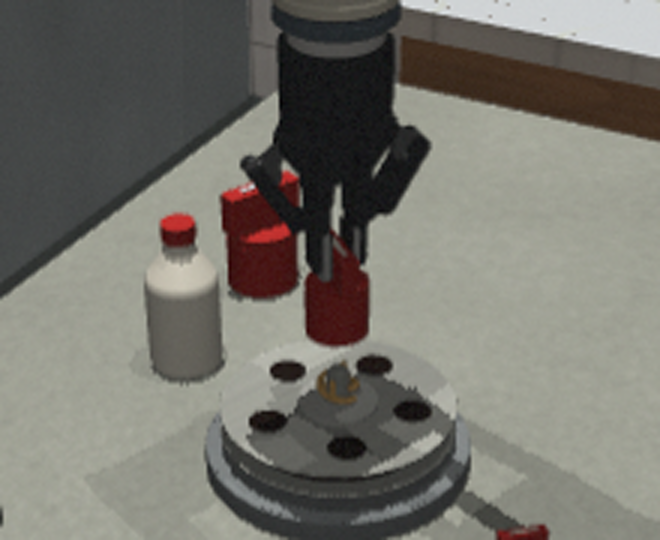

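The nut hangs upright at (337,310), clear of the spindle at (340,375). Moving it over to the tray.

>>> drive_tool:
  deltas:
    - [-0.9, -1.1, 0, 0]
    - [-1.8, -2.1, 0, 0]
    - [-2.0, -2.4, 0, 0]
    - [-2.0, -2.4, 0, 0]
    - [-2.0, -2.4, 0, 0]
    - [-2.1, -2.5, 0, 0]
    - [-2.1, -2.5, 0, 0]
    - [-2.1, -2.5, 0, 0]
    - [-2.0, -2.4, 0, 0]
    - [-2.0, -2.4, 0, 0]
    - [-1.8, -2.1, 0, 0]
    - [-0.9, -1.1, 0, 0]

```text
clock: 17.97
eef_pos: [575.5, 165.0, 180.4]
tcp_rot: [-3.141, 0.001, -0.689]
contact_force: [0.6, -0.8, -0.3]
opening: 0.155
```

>>> drive_tool:
  deltas:
    - [0, 0, 1.0, 0]
    - [0, 0, 2.0, 0]
    - [0, 0, 2.0, 0]
    - [0, 0, 1.5, 0]
    - [0, 0, 1.0, 0]
    - [0, 0, 0, 0]
    - [0, 0, 0, 0]
    - [0, 0, 0, 0]

```text
clock: 18.63
eef_pos: [576.8, 161.3, 106.3]
tcp_rot: [-3.141, -0.001, -0.691]
contact_force: [0.1, -0.4, -1.3]
opening: 0.155
```

```bash
python3 -c "
from h import *
to(576,165.4,69.5)
im,d,W=cloud('side'); save(cv2.resize(im[230:400,160:350],None,fx=3,fy=3,interpolation=cv2.INTER_CUBIC),'g4.png')
hsv=cv2.cvtColor(im,cv2.COLOR_RGB2HSV)
m=((hsv[...,0]<10)|(hsv[...,0]>170))&(hsv[...,1]>110)&(abs(W[...,0]-576)<50)&(abs(W[...,1]-165)<50)
P=W[m]; print(len(P),np.percentile(P,[1,5,50,95,99],axis=0).round(1))
S=P[P[:,2]<np.percentile(P[:,2],50)]; print(S.mean(0))
"
```

```text
clk 18.6333 pos [576.8 161.3 106.3] rot [-3.141e+00 -1.000e-03 -6.910e-01] q6 2.53 F [ 0.1 -0.4 -1.3] T [-0.02  -0.005 -0.056] op 0.155
cm x -0.33 y -0.27 z 3.68 roll None
738 [[552.5 145.7  44. ]
 [553.1 150.9  48.1]
 [562.7 175.9  81.8]
 [588.1 184.4 113.3]
 [593.4 185.5 114.3]]
[564.20395611 174.82730177  62.88702529]
```

View pics/g4.png

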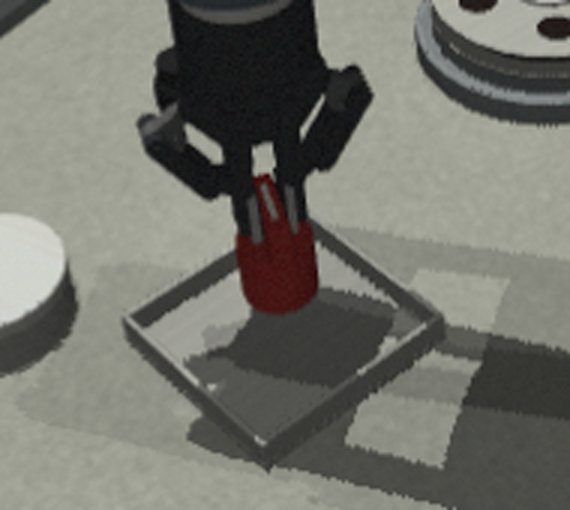

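The nut is upright over the tray interior, with its bottom at (280,310), about 43 mm up. I'll lower it and find the floor by feel.

>>> drive_tool:
  deltas:
    - [-0.15, -0.15, 0.8, 0]
    - [-0.15, -0.1, 1.0, 0]
    - [0, 0, 0.8, 0]
    - [0, 0, 0.4, 0]
    - [0, 0, 0.2, 0]
    - [0, 0, 0, 0]
    - [0, 0, 0, 0]

```text
clock: 19.27
eef_pos: [575.5, 165.3, 73.4]
tcp_rot: [3.141, 0.0, -0.69]
contact_force: [1.2, 0.5, -1.4]
opening: 0.152
```

>>> drive_tool:
  deltas:
    - [0, 0, 0.1, 0]
    - [0, 0, 0.1, 0]
    - [0, 0, 0, 0]
    - [0, 0, 0, 0]

```text
clock: 19.6
eef_pos: [575.6, 165.3, 71.7]
tcp_rot: [-3.141, -0.0, -0.69]
contact_force: [0.4, 0.0, -1.4]
opening: 0.154
```

>>> drive_tool:
  deltas:
    - [0, 0, 0.1, 0]
    - [0, 0, 0.05, 0]
    - [0, 0, 0, 0]
    - [0, 0, 0, 0]

```text
clock: 19.93
eef_pos: [575.5, 165.3, 70.0]
tcp_rot: [3.141, 0.0, -0.69]
contact_force: [0.1, 0.8, -0.9]
opening: 0.159
```

>>> drive_tool:
  deltas:
    - [0, 0, 0.05, 0]
    - [0, 0, 0.05, 0]
    - [0, 0, 0, 0]
    - [0, 0, 0, 0]

```text
clock: 20.27
eef_pos: [575.5, 165.3, 69.0]
tcp_rot: [3.142, 0.0, -0.69]
contact_force: [0.8, -0.0, -0.7]
opening: 0.156
```

>>> drive_tool:
  deltas:
    - [0, 0, 0.05, 0]
    - [0, 0, 0.05, 0]
    - [0, 0, 0, 0]
    - [0, 0, 0, 0]

```text
clock: 20.6
eef_pos: [575.5, 165.3, 68.0]
tcp_rot: [3.142, 0.0, -0.69]
contact_force: [0.5, 0.4, -0.7]
opening: 0.155
```

>>> drive_tool:
  deltas:
    - [0, 0, 0.05, 0]
    - [0, 0, 0.05, 0]
    - [0, 0, 0, 0]
    - [0, 0, 0, 0]

```text
clock: 20.93
eef_pos: [575.6, 165.3, 68.0]
tcp_rot: [-3.141, -0.0, -0.69]
contact_force: [-3.4, -0.7, 9.0]
opening: 0.154
```

>>> drive_tool:
  deltas:
    - [0, 0, 0.05, 0]
    - [0, 0, 0, 0]
    - [0, 0, 0, 0]

```text
clock: 21.18
eef_pos: [575.6, 165.3, 67.9]
tcp_rot: [-3.141, -0.0, -0.69]
contact_force: [-4.8, -1.2, 13.9]
opening: 0.159
```

It has touched down. I'll take the pressing load off, then open.

>>> drive_tool:
  deltas:
    - [0, 0, -0.06, 0]
    - [0, 0, -0.06, 0]
    - [0, 0, 0, 0]
    - [0, 0, 0, 0]

```text
clock: 21.52
eef_pos: [575.7, 165.3, 68.0]
tcp_rot: [-3.141, -0.0, -0.69]
contact_force: [-1.5, -0.9, 4.3]
opening: 0.153
```

>>> drive_tool:
  deltas:
    - [0, 0, 0, 0]
    - [0, 0, 0, 0]
    - [0, 0, 0, 0]
    - [0, 0, 0, 0]
    - [0, 0, 0, 0]
    - [0, 0, 0, 0]
  jaw: 0.5

```text
clock: 22.02
eef_pos: [575.5, 165.3, 67.7]
tcp_rot: [3.142, 0.0, -0.69]
contact_force: [0.3, 0.2, -0.3]
opening: 0.501
```

>>> drive_tool:
  deltas:
    - [0, 0, -0.5, 0]
    - [0, 0, -1, 0]
    - [0, 0, -2, 0]
    - [0, 0, -2, 0]
    - [0, 0, -2.5, 0]
    - [0, 0, -2.5, 0]
    - [0, 0, -2.5, 0]
    - [0, 0, -2, 0]
    - [0, 0, -1, 0]
    - [0, 0, 0, 0]
    - [0, 0, 0, 0]

```text
clock: 22.93
eef_pos: [575.5, 165.3, 227.9]
tcp_rot: [-3.141, -0.0, -0.69]
contact_force: [-0.5, -0.2, -0.4]
opening: 0.501
```

```bash
python3 -c "
from h import *
to(576,165.4)
im,d,W=cloud('side'); save(im,'g5.png')
hsv=cv2.cvtColor(im,cv2.COLOR_RGB2HSV)
m=((hsv[...,0]<10)|(hsv[...,0]>170))&(hsv[...,1]>110)&(abs(W[...,0]-576)<60)&(abs(W[...,1]-165)<60)
P=W[m]; print(len(P),np.percentile(P,[1,5,50,95,99],axis=0).round(1))
"
```

```text
clk 22.9333 pos [575.5 165.3 227.9] rot [-3.141 -0.    -0.69 ] q6 2.54 F [-0.5 -0.2 -0.4] T [ 0.04  -0.042 -0.019] op 0.501
cm x 0.03 y -0.04 z None roll None
788 [[551.4 146.    6.9]
 [552.2 151.9  10. ]
 [564.4 177.8  44.8]
 [589.9 187.6  74.4]
 [594.1 188.4  75.5]]
```

View pics/g5.png

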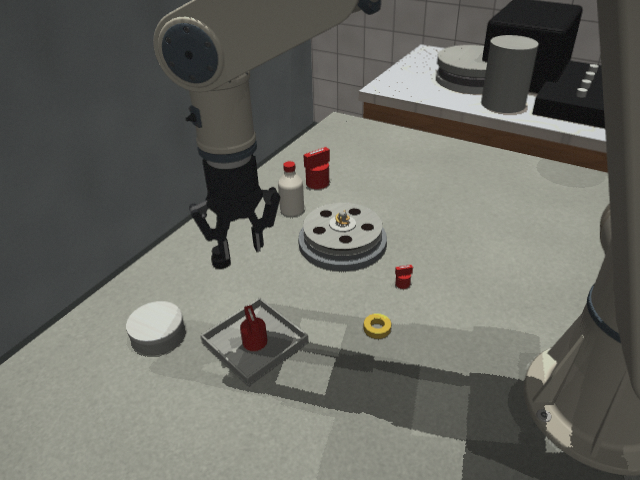

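The nut stands upright in the tray at (253,330), with its top at about 75 mm, which matches floor plus 70 mm. The can, bottle, core and decoys are in their old pixel places, and the gripper is clear.

```bash
python3 -c "
from h import *
job.sign_off(); print(r.sense()['clock'])"
```

```text
the job is handed in; nothing more can be done
the job is handed in; nothing more can be done
```

The nut is off the spindle and standing upright in the steel tray. I signed the job off just after 22.9 s on the robot's clock (limit 67 s); no verdict was reported.

- **Unscrewing:** I turned it clockwise about 2.6 rad in one light grasp, rising with the thread and testing with small lifts. The highest readings while it was engaged were about 11 N lifting and 5 N sideways, against the 30 N limit. Once it lifted with only its own weight, I raised it straight up, well above the spindle top, before moving sideways.
- **Setting down:** I lowered it onto the tray floor by feel. The contact force peaked at about 14 N; I eased it to 4 N before opening the jaws.
- **Last checks:** The final picture and depth reading show the nut upright near the tray centre, with its top at about 75 mm (tray floor plus 70 mm). The gripper was about 16 cm above its release height and read no force. The can, bottle, core and both look-alike nuts had not moved.
- **Not fully checked:** The loupe was partly hidden by the gripper in that picture, so I could not confirm it. The arm went nowhere near it.

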